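# Start the press screw in its threaded boss

### The arm

A 6-joint arm with a two-finger parallel gripper is mounted at the origin on the work surface. World frame = base frame: x ahead of the robot, y to its left, z up, the work surface at z = 0. Lengths are in mm, angles in rad, forces in N, time in s.
With the tool pointing down it reaches from about 400 to 925 mm from the base axis. Payload 12.5 kg.
Tool frame: the origin (TCP) lies at the very end of the fingers, on their centre line; the grasp point (between the pads) lies env.grip_point_offset behind it (env.grip_point_offset is the distance from the TCP to the grasp point, in mm); y points along the fingers, z is the direction in which the jaws open and shut, and the axes are right-handed (so a half turn about y gives the same grasp; the last joint's range is limited). The gripper opens to 95 mm and grips with 3 to 60 N. Pads are 20 mm wide; open, the fingers measure 119 mm over their backs; the gripper's body (75 mm by 180 mm) begins 59 mm behind the grasp point.
Start: joints at [1.235, 0.491, 1.559, -0, 1.092, -0.106], TCP at [142.346, 608.592, 214.661] pointing down, gripper open.
Joint ranges: [-3.1, 3.1], [-0.84, 2.19], [0.05, 2.79], [-1.13, 4.28], [0.06, 2.93], [-2.69, 2.69]. Speed limits (rad/s): [2.22, 2.22, 2.79, 3.14, 3.14, 3.14].

### API

Orientations are given as [roll, pitch, yaw] about the fixed x, y, z axes, in that order (R = Rz(yaw) Ry(pitch) Rx(roll)).
In Python, from cell import readout, read_camera, env, nets gives the robot as it stands.
- The arm moves only by the tool apply_moves, never from a script. Its argument "increments" is a list of rows, each a list of 3 entries, a list of its own where there are three numbers: the shift along the tool's x, y, z in cm, then the turn, a rotation vector about the tool's x, y, z in degrees, then the finger opening in cm, from 0 to 9.51. A call has exactly 5 rows; each row shifts and turns the pose as measured when the row begins, along the tool's axes as they then stand; what a row does not reach is not made up. A row lasts 1/8 s, in which the tool goes at most 62.5 mm and 10.7 degrees, less where a joint would pass 70% of its speed; a pose out of reach is approached as far as the arm can. A call with a gripper value outside its range is refused whole. The fingers move at their own pace and stop on an object; the grip force is fixed at half the most. Time passes only in rows, so rows that do not move let the fingers close, or fill a call up. It gives the time, the measured TCP pose, the force and the opening at its end, in the units of the state.
- readout.state(): the state, without advancing time (a new reading comes with each control period).
- read_camera(name): name is "scene" or "side" or "wrist"; returns a dict with "img" (400x640x3 uint8, red, green, blue), "vfov" (degrees; the focal length in pixels is half the picture's height over the tangent of half this angle, whatever the lens; pixels are square), "cx", "cy" (the principal point, pixels), "distortion" ([k1, k2, p1, p2, k3] as OpenCV has them; the pictures are not rectified), "rvec" (rotation vector, rad) and "tvec" (3), from world to camera coordinates, as OpenCV has them; the wrist camera has in their place "mount" (4x4, takes a point from camera to tool coordinates, whose origin is the TCP and whose axes are the tool frame's). Camera axes: x right, y down, z forward; pixel columns grow to the right and rows downward; lengths in mm; the calibration is good to about 2 mm. A picture is of the moment at which its call begins: read the wrist's pose just before it. There is no depth.
- env.job_done(): hands the job in, once; it reports no verdict.
Trained networks look in a picture, given as the dict that the camera call returned (one of the last four; its "shot" number tells which), for a name from the list of things; names that differ only in an ending like _2 or _b are one class to them, and where a whole thing is asked for, a point or a joint stands for the part that bears it (a point fixed in the world has none). Each returns a list of dicts, best first, with "confidence" (0 to 1); they miss things now and then, are a little off and sometimes report something else, mostly with a low value. They report only what shows in the picture. A call takes as long as a camera call.
- nets.look_for(picture, thing): "point" ([x, y, z] in mm, in the coordinates of the camera as it stood for that picture, good to about 4 mm: the middle of the surface that is visible of it).
- nets.mark_of(picture, thing): "point" ([x, y, z] in mm, in the coordinates of the camera as it stood for that picture, good to about 4 mm: a listed point, or the origin of a listed thing).
The state is a dict: "t": time; "joints": joint angles; "qvel": joint speeds; "tau": joint torques, N m; "eef_pos": TCP position; "tcp_rot": TCP orientation; "ft_force": force on the tool from outside, world axes, zero at the start; "moment": the same for the moment, N m; "opening": opening from 0.0 (shut) to 1.0 (fully open).
Only numpy, scipy, OpenCV 4.12 (cv2) and the standard library are available. Lean on these libraries where they do the work, as an engineer would, in place of code of your own. Each camera call takes 0.05 s, during which the arm holds its last target. There are 200 camera calls.

### The job

Lift the T-handled press screw out of its wooden stand by its bar and stand it in the round boss of the green bench press, with the bar's red end towards the post with the red cap. Then turn it backward (anticlockwise seen from above) until it drops into the thread's start, turn it forward (clockwise) one full turn, and finish while holding the bar in the gripper, the screw at rest and started in the thread. Leave the other things on the bench alone.

Things in the scene. Friction and masses are not known exactly. Their poses are not given: they have to be found in the camera images.
- screw: Steel T-shaped press screw, 0.3 kg. Origin at its lower tip, z up its axis. Cone 10 to 24 mm diameter over the first 15 mm, 24 mm shank to 62 mm, 10 mm neck to 108 mm, then the cross bar along its y axis. It starts upright and loose in the stand, tip 8 mm above the table, red bar end towards the robot's left (+y) within about 0.9 rad.
- grip (a point): Middle of the screw's cross bar, on the axis, 117 mm above the tip. Axes as the screw. The bar runs along y: 12 mm wide, 18 mm high (9 mm above and below this point), 125 mm long with its end balls (19 mm): red at +y, black at -y.
- red_end (a point): Centre of the red ball at the +y end of the screw's bar, 53 mm from the axis.
- lug (a point): The screw's only thread tooth: a lug 4.5 mm thick and 7 mm broad on the shank's +x side, reaching 23 mm from the axis. This point is on the axis at the lug's height, 56 mm above the tip.
- stand: Fixed wooden block 75 x 75 x 55 mm with a 25.5 mm round hole, 47 mm deep, in its middle, in which the screw stands. Origin at the centre of its underside.
- press: Fixed small green bench press. Origin under the centre of its base (150 mm in x, 210 mm in y, 16 mm thick). Posts at y +88 and -88 mm with caps up to 130 mm: +y cap red, -y cap black. A bridge between them (50 mm wide, top at 120 mm) carries the round dark boss at its middle. Boards on the bed reach 33 mm; nothing else is under the boss.
- mouth (a point): Centre of the boss's open mouth, on the thread axis at rim height, 134 mm above the table; axes as the press. Boss 66 mm across, 54 mm high. Inside the rim a recess 49 mm wide, 9.5 mm deep, ends on a flat ledge round the 26 mm bore that takes the shank. With the lug on the ledge the screw's tip is 63 mm below this point.
- start (a point): On the axis at ledge height, 124.5 mm above the table. A 43 degree gap in the ledge is the thread's start, its direction hidden: from red end at red cap, 0.8 to 3.3 rad backward (anticlockwise from above). There the loose screw falls by its weight, 9 mm (tip 72 mm below the mouth); then it turns back at most 0.5 rad more. Forward on the ledge it meets a stop.
- thread (a point): On the axis inside the boss, 112 mm above the table. Right-hand thread, 10 mm down per forward (clockwise) turn, 2 mm up-down play, ends 1.6 turns on. One turn after the drop the tip is 82 mm below the mouth, the bar's underside 26 mm above the rim. Turns easily, sinks by its own weight unless held up, does not run back.
- grey_block: Bystander: grey stone-like block standing upright, 38 x 38 x 100 mm. Origin at the centre of its underside.
- dark_block: Bystander: dark steel block standing upright, 38 x 38 x 110 mm. Origin at the centre of its underside.
- mug: Bystander: white mug, 80 mm wide, 90 mm high. Origin at the centre of its underside.
- paste_jar: Bystander: amber paste jar, 68 mm wide, 85 mm high. Origin at the centre of its underside.
- folder: Bystander: flat white bone folder, 150 x 28 x 5 mm. Origin at the centre of its underside.
- brush: Bystander: glue brush lying flat, about 200 mm long.
- rule: Bystander: flat steel rule, 300 x 35 x 4 mm. Origin at the centre of its underside.
- weight: Bystander: brass weight with a ring on top, 60 mm wide, 88 mm high. Origin at the centre of its underside.

How it is judged (in metres and radians):
On the way, in this order (a step that is already met when the one before it is completed fails the run):
1. the screw stands upright in the boss, its lug on the ledge, red end towards the red cap (horizontal distance between screw and mouth below 0.005 m and angle between screw's own z axis and vertical below 0.12 rad and z of screw in the frame of mouth between -0.0665 and -0.0595 m and y of red_end in the frame of mouth above 0.042 m), for 0.2 s.
2. turned backward, it has dropped into the thread's start (horizontal distance between screw and mouth below 0.005 m and angle between screw's own z axis and vertical below 0.12 rad and z of screw in the frame of mouth between -0.0765 and -0.0695 m and x of red_end in the frame of mouth below 0.018 m), for 0.1 s.
At the end, for the whole second after the job is handed in: The screw is upright in the boss (axis within 5 mm, tilt under 0.12 rad), about one turn into the thread (tip 78.7 to 85.2 mm below the mouth, that is one turn within about 0.3 turn), at rest, with the gripper holding its bar (more than 3 N) (horizontal distance between screw and mouth below 0.005 m and angle between screw's own z axis and vertical below 0.12 rad and z of screw in the frame of mouth between -0.0852 and -0.0787 m and contact force between the fingers and screw above 3 N and linear speed of screw below 0.01 m/s and angular speed of screw below 0.1 rad/s); the arm keeps its last pose, push and grip.
It fails at once if another thing on the bench is moved by more than 30 mm (distance of any of grey_block, dark_block, mug, paste_jar, folder, brush, rule, weight from where it was at the start of the episode above 0.03 m).
It also fails if it takes over 72 s, if anything falls off the work surface, if the arm or the gripper's body presses on something with over 40 N, if the wrist force passes 120 N, or if a joint passes its speed limit or range.

## Working session

There is one attempt and no reset: what is moved stays moved. The work goes in short steps, Python scripts to look and compute and a tool call to move; the robot and the scene stay as the last step left them, time stands still between calls to the robot, and variables do not carry over. Pictures are saved under pics/ and viewed, about 8 in all and at most 12, crops included, and the job is handed in when it is done.

Besides the shell and the picture viewer there is one more tool, called as name([rows], argument=value, ...), one row to a line, values as JSON. apply_moves: Moves the arm, as the interface text tells. Its arguments: {"type":"object","properties":{"increments":{"type":"array"}},"required":["increments"]}

```bash
ls; mkdir -p pics; cat > h.py <<'E'
import numpy as np, cv2
from cell import readout, read_camera, env, nets
from scipy.spatial.transform import Rotation as R
def pose():
    s=readout.state(); T=np.eye(4); T[:3,:3]=R.from_euler('xyz',s['tcp_rot']).as_matrix(); T[:3,3]=s['eef_pos']; return T
def shoot(name):
    P=pose(); p=read_camera(name)
    if 'mount' in p: C=P@np.array(p['mount'])
    else:
        r=cv2.Rodrigues(np.array(p['rvec'],float))[0]; C=np.eye(4); C[:3,:3]=r.T; C[:3,3]=-r.T@np.array(p['tvec']).ravel()
    return p,C
def marks(p,C,names,f=nets.mark_of,n=1):
    for k in names:
        for d in f(p,k)[:n]:
            print(k,np.round((C@np.append(d['point'],1))[:3],1),round(d['confidence'],2))
def K(p):
    f=200/np.tan(np.radians(p['vfov']/2)); return np.array([[f,0,p['cx']],[0,f,p['cy']],[0,0,1]])
def ray(p,C,uv,z):
    q=cv2.undistortPoints(np.array([[uv]],float),K(p),np.array(p['distortion'],float))[0,0]
    d=C[:3,:3]@np.append(q,1); o=C[:3,3]; return o+d*(z-o[2])/d[2]
def proj(p,C,X):
    W=np.linalg.inv(C); return cv2.projectPoints(np.array(X,float).reshape(-1,1,3),cv2.Rodrigues(W[:3,:3])[0],W[:3,3],K(p),np.array(p['distortion'],float))[0].reshape(-1,2)
def save(p,n): cv2.imwrite('pics/'+n+'.png',p['img'][:,:,::-1])
E
python3 - <<'E'
from h import *
print(readout.state(),env.grip_point_offset)
print(pose()[:3,:3].round(3))
for c in ['scene','side','wrist']:
    p,C=shoot(c); save(p,c+'0'); print(c,C[:3,3].round(),p['vfov'])
    marks(p,C,['screw','grip','red_end','stand','press','mouth','weight','mug','paste_jar','grey_block','dark_block','folder','brush','rule'])
a=[cv2.imread('pics/%s0.png'%c) for c in ['scene','side']]
cv2.imwrite('pics/both.png',np.vstack(a)[:,:])
E
```

```text
pics
{'t': 0.0, 'joints': array([ 1.23540290e+00,  4.91575815e-01,  1.55945571e+00,  2.17941054e-06,
        1.09168914e+00, -1.05584646e-01]), 'qvel': array([-0.00084899, -0.001155  , -0.00102718,  0.00049235,  0.00051515,
        0.00062663]), 'tau': array([-3.42497005e-03, -6.12631273e+01, -2.58178818e+01,  6.91915839e-02,
        4.82045312e-02, -1.30898070e-04]), 'eef_pos': array([142.2568798 , 608.34462556, 214.04949071]), 'tcp_rot': array([-1.57191785e+00,  1.20801554e-04, -2.29809859e-01]), 'ft_force': array([-0.14600889, -0.49310078, -0.3831542 ]), 'moment': array([-0.00095885,  0.03837171, -0.02838541]), 'opening': 0.9961494521479787} 18.8
[[ 0.974 -0.     0.228]
 [-0.228 -0.001  0.974]
 [-0.    -1.    -0.001]]
scene [1075. -798. 1127.] 50.03294769298947
screw [ 507.7 -211.     7.3] 0.78
grip [ 505.8 -208.   125.3] 0.67
red_end [ 517.1 -159.4  127.5] 0.72
stand [ 510.4 -211.4   -3.9] 0.94
press [ 5.397e+02  1.011e+02 -2.000e-01] 0.74
mouth [540.1 101.8 137.1] 0.8
weight [530.6 413.2   2.5] 0.63
mug [ 732.  -208.8    3.2] 0.81
paste_jar [763.9 -17.6  -0.9] 0.76
grey_block [784.6  91.8  -1.5] 0.72
dark_block [ 7.450e+02  2.287e+02 -3.000e-01] 0.79
folder [670.1 -85.4  -3.4] 0.74
brush [ 574.9 -365.8    4.6] 0.74
rule [ 404.1 -458.4    5.6] 0.74
side [ 553. -787.  995.] 48.03469048412303
screw [ 506.3 -209.7    5.5] 0.94
grip [ 509.5 -214.7  120.2] 0.84
red_end [ 516.7 -158.3  122.9] 0.95
stand [ 511.4 -207.7   -3.3] 0.7
press [5.472e+02 1.032e+02 1.000e-01] 0.64
mouth [544.7 101.1 133. ] 0.96
weight [528.6 414.5  -5.2] 0.76
mug [ 726.3 -204.4   -2.8] 0.95
paste_jar [765.1 -25.7  -2.3] 0.59
folder [675.3 -84.6   1. ] 0.6
brush [ 580.5 -365.     0. ] 0.98
rule [ 407.6 -453.5   -2.8] 0.56
wrist [ 77. 623. 385.] 67.28014732525311
```

View pics/scene0.png

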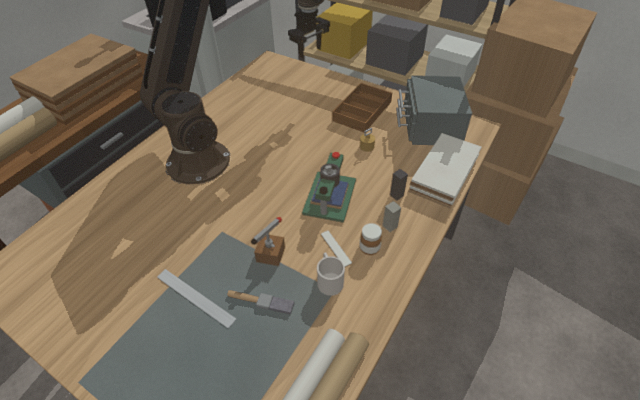

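View pics/side0.png

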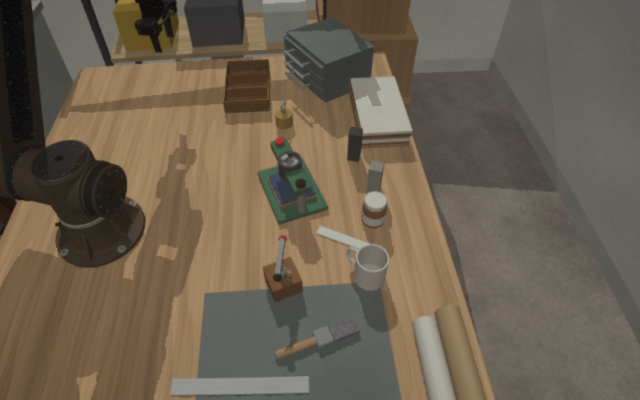

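The scene view shows the screw in its stand at about (268,245), with its red end up and to the right. The press is at (330,185), with the red cap at (335,156) and the black cap nearer the camera. Nothing stands between the stand and the press. I'll fly to above the press with the wrist camera first.

```bash
cat >> h.py <<'E'
def plan(xyz,yaw,n,grip):
    """tool down, tool x at world angle yaw; n rows"""
    P=pose(); t0=P[:3,3]; t1=np.array(xyz,float)
    c,s=np.cos(yaw),np.sin(yaw); R1=np.array([[c,0,-s],[s,0,c],[0,-1,0]]).astype(float)
    rv=R.from_matrix(P[:3,:3].T@R1).as_rotvec(); Rc=P[:3,:3]
    for i in range(n):
        sh=Rc.T@(t1-t0)/n/10; print([sh.round(2).tolist(),np.degrees(rv/n).round(1).tolist(),grip])
        Rc=Rc@R.from_rotvec(rv/n).as_matrix()
E
python3 - <<'E'
from h import *
plan([543,102,300],-1.571,15,6)
E
```

```text
[[3.37, -0.57, -2.68], [-0.0, 5.1, -0.0], 6]
[[3.6, -0.57, -2.37], [-0.0, 5.1, -0.0], 6]
[[3.79, -0.57, -2.04], [-0.0, 5.1, -0.0], 6]
[[3.96, -0.57, -1.69], [-0.0, 5.1, -0.0], 6]
[[4.1, -0.57, -1.33], [-0.0, 5.1, -0.0], 6]
[[4.2, -0.57, -0.96], [-0.0, 5.1, -0.0], 6]
[[4.27, -0.57, -0.58], [-0.0, 5.1, -0.0], 6]
[[4.3, -0.57, -0.2], [-0.0, 5.1, -0.0], 6]
[[4.3, -0.57, 0.19], [-0.0, 5.1, -0.0], 6]
[[4.27, -0.57, 0.57], [-0.0, 5.1, -0.0], 6]
[[4.2, -0.57, 0.95], [-0.0, 5.1, -0.0], 6]
[[4.1, -0.57, 1.32], [-0.0, 5.1, -0.0], 6]
[[3.96, -0.57, 1.68], [-0.0, 5.1, -0.0], 6]
[[3.8, -0.57, 2.03], [-0.0, 5.1, -0.0], 6]
[[3.6, -0.57, 2.36], [-0.0, 5.1, -0.0], 6]
```

apply_moves([
  [[3.4, -0.6, -2.7], [0, 5, 0], 6],
  [[3.6, -0.6, -2.4], [0, 5, 0], 6],
  [[3.8, -0.6, -2.0], [0, 5, 0], 6],
  [[4.0, -0.6, -1.7], [0, 5, 0], 6],
  [[4.1, -0.6, -1.3], [0, 5, 0], 6],
])

```text
t: 2.88
eef_pos: [278.8, 436.3, 244.7]
tcp_rot: [-1.571, -0.0, -0.675]
ft_force: [1.0, 0.5, 0.1]
opening: 0.632
```

apply_moves([
  [[4.2, -0.6, -1], [0, 5, 0], 6],
  [[4.3, -0.6, -0.6], [0, 5, 0], 6],
  [[4.3, -0.6, -0.2], [0, 5, 0], 6],
  [[4.3, -0.6, 0.2], [0, 5, 0], 6],
  [[4.3, -0.6, 0.6], [0, 5, 0], 6],
])

```text
t: 3.5
eef_pos: [416.6, 260.7, 276.7]
tcp_rot: [-1.568, 0.0, -1.126]
ft_force: [0.4, -0.2, -0.8]
opening: 0.632
```

apply_moves([
  [[4.2, -0.6, 1], [0, 5, 0], 6],
  [[4.1, -0.6, 1.3], [0, 5, 0], 6],
  [[4.0, -0.6, 1.7], [0, 5, 0], 6],
  [[3.8, -0.6, 2], [0, 5, 0], 6],
  [[3.6, -0.6, 2.4], [0, 5, 0], 6],
])

```text
t: 4.12
eef_pos: [553.9, 84.6, 308.7]
tcp_rot: [-1.567, 0.002, -1.578]
ft_force: [-0.2, 0.7, 0.5]
opening: 0.628
```

```bash
python3 - <<'E'
from h import *
s=readout.state(); print(s['eef_pos'],s['tcp_rot'],s['qvel'].round(3),s['joints'].round(3))
p,C=shoot('wrist'); save(p,'w1'); marks(p,C,['mouth','press','start','thread'],n=2); print(C.round(3))
E
```

```text
[553.92787432  84.61119239 308.66925517] [-1.56695521  0.00184671 -1.57764537] [-0.541  0.222 -0.464  0.002  0.236  0.179] [0.033 0.313 1.589 0.002 1.236 0.039]
mouth [538.7 101.   -2.7] 0.24
mouth [544.1 107.  126.2] 0.18
press [541.2  99.5  -0.6] 0.7
start [543.  104.6 129.3] 0.91
thread [543.1 100.  111.1] 0.68
[[ 1.00000e+00 -8.00000e-03  2.00000e-03  5.54195e+02]
 [-7.00000e-03 -9.71000e-01 -2.39000e-01  1.51105e+02]
 [ 4.00000e-03  2.39000e-01 -9.71000e-01  4.79162e+02]
 [ 0.00000e+00  0.00000e+00  0.00000e+00  1.00000e+00]]
```

View pics/w1.png

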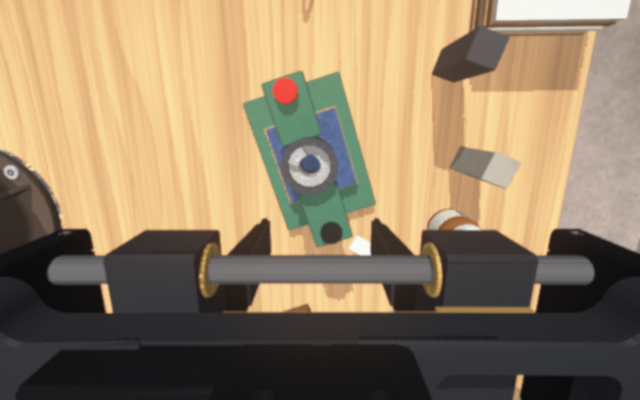

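The wrist view shows the red cap at (285,90), the black cap at (332,233) and the boss mouth at (310,163). The arm was still moving in that shot, so I'll take a second one at rest and measure it by colour.

```bash
python3 - <<'E'
from h import *
for i in range(3): p,C=shoot('wrist')
save(p,'w2'); s=readout.state(); print(s['eef_pos'],s['qvel'].round(3))
I=p['img'].astype(int); r,g,b=I[...,0],I[...,1],I[...,2]
yy,xx=np.mgrid[:400,:640]
m=(r>150)&(g<70)&(b<70); uv=(xx[m].mean(),yy[m].mean()); red=ray(p,C,uv,130); print('red',uv,m.sum(),red)
bc=proj(p,C,[2*543.-red[0],2*102-red[1],130])[0]
m=(I.sum(2)<120)&(abs(xx-bc[0])<22)&(abs(yy-bc[1])<22); uv=(xx[m].mean(),yy[m].mean()); blk=ray(p,C,uv,130); print('blk',bc,uv,m.sum(),blk,np.linalg.norm(red-blk))
c=(red+blk)/2; d=red-blk; print('mid',c,'press yaw',np.arctan2(-d[0],d[1]))
# bright ledge ring in boss
mc=proj(p,C,[c[0],c[1],124.5])[0]
L=(abs(xx-mc[0])<40)&(abs(yy-mc[1])<40)&(I.sum(2)>420)&(abs(r-b)<40)
n,lab,st,ce=cv2.connectedComponentsWithStats(L.astype(np.uint8)); print(mc,st[1:],ce[1:])
k=1+np.argmax(st[1:,4]); cn=cv2.findContours((lab==k).astype(np.uint8),cv2.RETR_EXTERNAL,cv2.CHAIN_APPROX_NONE)[0][0]
e=cv2.fitEllipse(cn); print(e, ray(p,C,e[0],124.5),ray(p,C,e[0],134))
x,y=int(mc[0]),int(mc[1]); cv2.imwrite('pics/crop.png',cv2.resize(p['img'][y-90:y+90,x-100:x+100,::-1],None,fx=3,fy=3,interpolation=2))
marks(p,C,['start','thread','mouth'])
E
```

```text
[552.60881656  86.79217033 308.36919673] [ 0.     0.002 -0.001 -0.     0.002  0.001]
red (np.float64(294.25), np.float64(101.0)) 4 [525.02323154 175.49497731 130.        ]
blk [326.35454827 226.47429896] (np.float64(nan), np.float64(nan)) 0 [nan nan nan] nan
mid [nan nan nan] press yaw nan
[nan nan] [] []<stdin>:8: RuntimeWarning: Mean of empty slice.
  ret = ret.dtype.type(ret / rcount)
Traceback (most recent call last):
ValueError: attempt to get argmax of an empty sequence
```

```bash
cat > m.py <<'E'
from h import *
p,C=shoot('wrist'); save(p,'w3')
I=p['img'].astype(int); r,g,b=I[...,0],I[...,1],I[...,2]
yy,xx=np.mgrid[:400,:640]
m=(r>g+90)&(r>b+90)&(yy<220); n,lab,st,ce=cv2.connectedComponentsWithStats(m.astype(np.uint8)); k=1+np.argmax(st[1:,4]); uv=ce[k]; red=ray(p,C,uv,130); print('red',uv,st[k],red)
bc=proj(p,C,[2*543.-red[0],2*102-red[1],130])[0]
m=(I.max(2)<60)&(abs(xx-bc[0])<25)&(abs(yy-bc[1])<25); n,lab,st,ce=cv2.connectedComponentsWithStats(m.astype(np.uint8)); k=1+np.argmax(st[1:,4]); uv=ce[k]; blk=ray(p,C,uv,130); print('blk',bc,uv,st[k],blk,np.linalg.norm(red-blk))
c=(red+blk)/2; d=red-blk; print('mid',c,'press yaw',np.arctan2(-d[0],d[1]))
mc=proj(p,C,[543,102,124.5])[0]
x,y=int(mc[0]),int(mc[1])
G=cv2.GaussianBlur(p['img'][y-45:y+45,x-45:x+45],(0,0),1).min(2)
L=(G>110).astype(np.uint8)
n,lab,st,ce=cv2.connectedComponentsWithStats(L); k=1+np.argmax(st[1:,4]-1e4*((abs(ce[1:]-45).max(1)>12)))
cn=max(cv2.findContours((lab==k).astype(np.uint8),cv2.RETR_EXTERNAL,cv2.CHAIN_APPROX_NONE)[0],key=len)
e=cv2.fitEllipse(cn); q=np.array(e[0])+[x-45,y-45]; print(st[k],e,q,ray(p,C,q,124.5),ray(p,C,q,134))
cv2.imwrite('pics/crop.png',cv2.resize(p['img'][y-90:y+90,x-100:x+100,::-1],None,fx=3,fy=3,interpolation=2))
marks(p,C,['start','thread','mouth'])
E
python3 m.py
```

```text
red [286.3266129   92.17137097] [275  80  24  26 496] [516.58025713 184.85579949 130.        ]
blk [333.10752113 233.67474171] [325.7 228.2] [324 226   5   5  10] [560.26505674  26.31861003 130.        ] 164.445742299047
mid [538.42265693 105.58720476 130.        ] press yaw 0.26887674880473356
[  23   26   44   43 1241] ((44.34129333496094, 46.60539627075195), (41.90513229370117, 43.70562744140625), 116.36003112792969) [310.34129333 167.60539627] [541.98988309 100.44969221 124.5       ] [542.27503883 101.86590571 134.        ]
start [544.1 102.4 127.3] 0.57
thread [542.8 100.9 108.2] 0.93
mouth [542.7  98.7 135.5] 0.73
```

View pics/crop.png

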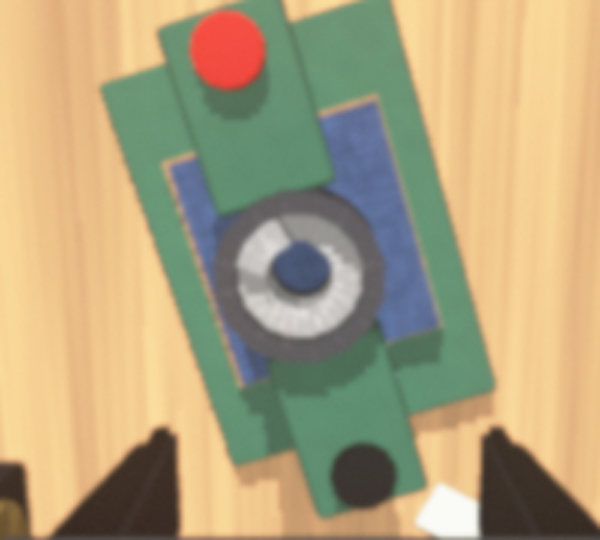

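Mouth ≈ (542.5, 102), press yaw ≈ 0.30 rad. The predicted black cap position (333,234) matches the picture. A dark wedge on the left of the ledge may be the thread's start. Next I'll go over the screw.

```bash
python3 - <<'E'
from h import *
plan([507,-205,250],-1.74,5,6)
E
```

```text
[[5.83, 1.15, -0.91], [-0.0, 1.9, -0.0], 6]
[[5.86, 1.16, -0.71], [-0.0, 1.9, -0.0], 6]
[[5.88, 1.16, -0.51], [-0.0, 1.9, -0.0], 6]
[[5.89, 1.16, -0.32], [-0.0, 1.9, -0.0], 6]
[[5.9, 1.17, -0.12], [-0.0, 1.9, -0.0], 6]
```

apply_moves([
  [[5.8, 1.1, -0.9], [0, 2, 0], 6],
  [[5.8, 1.1, -0.7], [0, 2, 0], 6],
  [[5.9, 1.1, -0.5], [0, 2, 0], 6],
  [[5.9, 1.1, -0.3], [0, 2, 0], 6],
  [[5.9, 1.1, -0.1], [0, 2, 0], 6],
])

```text
t: 5.35
eef_pos: [506.9, -207.4, 252.4]
tcp_rot: [-1.564, 0.003, -1.743]
ft_force: [0.6, 0.4, -0.3]
opening: 0.631
```

```bash
cat > bar.py <<'E'
from h import *
import sys
zb=float(sys.argv[1]); 
for i in range(4): p,C=shoot('wrist')
save(p,sys.argv[2]); s=readout.state(); print(s['eef_pos'],s['tcp_rot'],s['qvel'].round(2),s['joints'].round(3))
I=p['img'].astype(int); r,g,b=I[...,0],I[...,1],I[...,2]
m=(r>g+70)&(r>b+70); n,lab,st,ce=cv2.connectedComponentsWithStats(m.astype(np.uint8)); 
for k in 1+np.argsort(-st[1:,4])[:2]: print('red',ce[k].round(1),st[k],ray(p,C,ce[k],zb).round(1))
marks(p,C,['screw','grip','red_end','stand','lug'])
E
python3 bar.py 125 w4
```

```text
[ 507.10899404 -206.43992035  252.24416719] [-1.56466893  0.00313682 -1.74439167] [ 0.04 -0.01  0.    0.    0.    0.01] [-0.51   0.34   1.704  0.006  1.093 -0.339]
red [319.5 138.5] [310 130  20  17 268] [ 516.  -157.9  125. ]
grip [ 504.1 -212.7  125.9] 0.74
red_end [ 519.3 -160.6  124.7] 0.88
stand [ 507.4 -213.5   -3.6] 0.6
lug [ 510.4 -212.    63.4] 0.74
```

View pics/w4.png

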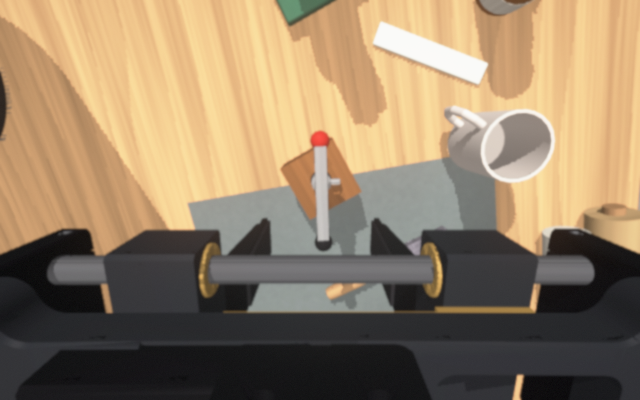

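The wrist view shows the bar running from the red ball at (319.5,138.5) to the black ball at about (323,243), with the lug to the right.

```bash
python3 - <<'E'
from h import *
p,C=shoot('wrist')
a=ray(p,C,(319.5,138.5),125); b=ray(p,C,(323,243),125); d=a-b
print(a,b,np.linalg.norm(d),(a+b)/2,'yaw',np.arctan2(-d[0],d[1]))
c=(a+b)/2
plan([c[0],c[1],107],np.arctan2(-d[1],-d[0]),5,6)
E
```

```text
[ 517.07412208 -154.70200641  125.        ] [ 502.20880877 -263.02726161  125.        ] 109.3404703396811 [ 509.64146543 -208.86463401  125.        ] yaw -0.13637669986206777
[[0.08, 2.92, 0.03], [-0.1, -0.4, -0.0], 6]
[[0.08, 2.92, 0.03], [-0.1, -0.4, -0.0], 6]
[[0.08, 2.92, 0.04], [-0.1, -0.4, -0.0], 6]
[[0.08, 2.92, 0.04], [-0.1, -0.4, -0.0], 6]
[[0.08, 2.92, 0.04], [-0.1, -0.4, -0.0], 6]
```

apply_moves([
  [[0.1, 2, 0], [0, -0.4, 0], 5],
  [[0.1, 2, 0], [0, -0.4, 0], 5],
  [[0.1, 2, 0], [0, -0.4, 0], 5],
  [[0, 2, 0], [0, -0.4, 0], 5],
  [[0, 0.6, 0], [0, -0.4, 0], 5],
])

```text
t: 6.48
eef_pos: [509.9, -204.1, 166.4]
tcp_rot: [-1.56, 0.001, -1.698]
ft_force: [-0.2, 0.1, -0.1]
opening: 0.523
```

```bash
python3 bar.py 125 w5; python3 - <<'E'
from h import *
p,C=shoot('wrist'); print(proj(p,C,[[509,-209,134],[509,-209,125]]))
cv2.imwrite('pics/c5.png',p['img'][:,100:540,::-1])
E
```

```text
[ 510.30524371 -204.82645213  167.81189894] [-1.55769319e+00  1.59953023e-04 -1.69901791e+00] [-0.01 -0.01 -0.   -0.   -0.   -0.  ] [-0.504  0.435  1.807  0.006  0.888 -0.38 ]
red [318.5 150.4] [305 139  28  23 510] [ 516.  -158.1  125. ]
screw [ 509.7 -210.6   11.3] 0.95
grip [ 506.4 -209.6  126.4] 0.59
red_end [ 518.7 -158.9  126.2] 0.86
stand [ 505.6 -212.1   -4. ] 0.87
lug [ 509.7 -209.3   60.1] 0.62
[[318.14526283 223.37025479]
 [318.06989341 219.38203233]]
```

View pics/c5.png

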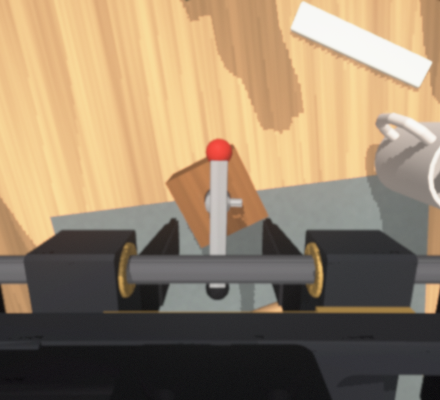

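```bash
python3 - <<'E'
from h import *
plan([509.2,-210.7,107],-1.699,4,4)
E
```

```text
[[0.14, 1.51, -0.02], [-0.2, -0.0, -0.0], 4]
[[0.14, 1.51, -0.02], [-0.2, -0.0, -0.0], 4]
[[0.14, 1.51, -0.01], [-0.2, -0.0, -0.0], 4]
[[0.14, 1.51, -0.01], [-0.2, -0.0, -0.0], 4]
```

apply_moves([
  [[0.15, 1.6, 0], [-0.2, 0, 0], 4],
  [[0.15, 1.6, 0], [-0.2, 0, 0], 4],
  [[0.15, 1.6, 0], [-0.2, 0, 0], 4],
  [[0.15, 1.3, 0], [-0.2, 0, 0], 4],
  [[0, 0, 0], [0, 0, 0], 4],
])

```text
t: 7.6
eef_pos: [509.1, -211.3, 100.9]
tcp_rot: [-1.575, 0.001, -1.7]
ft_force: [-1.0, -0.9, -0.6]
opening: 0.423
```

apply_moves([
  [[0, 0, 0], [0, 0, 0], 0.5],
  [[0, 0, 0], [0, 0, 0], 0.5],
  [[0, 0, 0], [0, 0, 0], 0.5],
  [[0, 0, 0], [0, 0, 0], 0.5],
  [[0, 0, 0], [0, 0, 0], 0.5],
])

```text
t: 8.22
eef_pos: [509.2, -211.3, 101.9]
tcp_rot: [-1.574, 0.001, -1.7]
ft_force: [-0.3, 0.6, -1.9]
opening: 0.126
```

```bash
python3 bar.py 125 w6; python3 -c "
from h import *
s=readout.state();print(s['opening']*95,s['ft_force'],s['moment'])"
```

```text
[ 509.25137192 -211.34952941  101.88153344] [-1.57411849e+00  6.68864055e-04 -1.69958507e+00] [-0. -0.  0. -0. -0. -0.] [-5.130e-01  5.320e-01  1.853e+00 -1.000e-03  7.590e-01 -3.830e-01]
red [320.2 148.7] [ 301  132   39   33 1057] [ 516.7 -158.   125. ]
screw [ 506.4 -211.3    9.9] 0.6
grip [ 509.2 -211.3  127.9] 0.57
red_end [ 519.3 -157.8  126.9] 0.89
lug [ 513.5 -211.    62.3] 0.8
12.052341368892542 [-0.37231176  0.17065532 -2.03042579] [-0.09800384  0.25708126 -0.04637634]
```

Gripped, with the opening reading 12 mm as the bar should. Lifting straight up.

apply_moves([
  [[0, -1, 0], [0, 0, 0], 0.5],
  [[0, -2, 0], [0, 0, 0], 0.5],
  [[0, -3.5, 0], [0, 0, 0], 0.5],
  [[0, -4.5, 0], [0, 0, 0], 0.5],
  [[0, -4.5, 0], [0, 0, 0], 0.5],
])

```text
t: 9.3
eef_pos: [509.0, -211.0, 260.7]
tcp_rot: [-1.579, 0.003, -1.7]
ft_force: [0.2, -0.2, -2.1]
opening: 0.127
```

```bash
python3 - <<'E'
from h import *
s=readout.state();print(s['eef_pos'],s['opening']*95,s['ft_force'],s['moment'],s['tcp_rot'])
plan([542.5,102,265],-1.571+0.30,7,0.5)
E
```

```text
[ 508.98195987 -210.98029632  260.73384016] 12.07810138305499 [ 0.22497515 -0.21457846 -2.09043627] [-0.08872879  0.03055681  0.04573131] [-1.57851765  0.00279328 -1.69977686]
[[-4.5, -0.05, -0.1], [0.1, -3.5, -0.0], 0.5]
[[-4.49, -0.05, 0.17], [0.1, -3.5, -0.0], 0.5]
[[-4.47, -0.05, 0.45], [0.1, -3.5, -0.0], 0.5]
[[-4.44, -0.06, 0.72], [0.1, -3.5, -0.0], 0.5]
[[-4.39, -0.06, 0.99], [0.1, -3.5, -0.0], 0.5]
[[-4.32, -0.06, 1.26], [0.1, -3.5, -0.0], 0.5]
[[-4.23, -0.06, 1.52], [0.1, -3.5, -0.0], 0.5]
```

apply_moves([
  [[-2.5, 0, 0], [0.1, -2, 0], 0.5],
  [[-4.5, 0, 0], [0.1, -3.5, 0], 0.5],
  [[-4.5, 0, 0.3], [0.1, -3.5, 0], 0.5],
  [[-4.5, 0, 0.6], [0.1, -3.5, 0], 0.5],
  [[-4.4, 0, 0.9], [0.1, -3.5, 0], 0.5],
])

```text
t: 9.93
eef_pos: [531.5, -3.9, 268.6]
tcp_rot: [-1.559, -0.002, -1.417]
ft_force: [-0.2, -1.1, -2.9]
opening: 0.124
```

apply_moves([
  [[-4.4, 0, 1.2], [0, -3.5, 0], 0.5],
  [[-3.2, 0, 1.1], [0, -3, 0], 0.5],
  [[-1.5, 0, 0.5], [0, -1.5, 0], 0.5],
  [[0, 0, 0], [0, 0, 0], 0.5],
  [[0, 0, 0], [0, 0, 0], 0.5],
])

```text
t: 10.55
eef_pos: [540.8, 95.5, 271.2]
tcp_rot: [-1.557, -0.005, -1.27]
ft_force: [-0.4, 0.7, -2.6]
opening: 0.122
```

```bash
python3 - <<'E'
from h import *
s=readout.state();print(s['eef_pos'],s['opening']*95,s['ft_force'],s['tcp_rot'])
z=s['eef_pos'][2]
for c in ['scene','side','wrist']:
    p,C=shoot(c); marks(p,C,['screw','grip','red_end','mouth','lug'])
    save(p,c+'7')
    I=p['img'].astype(int); r,g,b=I[...,0],I[...,1],I[...,2]
    m=(r>g+70)&(r>b+70); n,lab,st,ce=cv2.connectedComponentsWithStats(m.astype(np.uint8))
    for k in 1+np.argsort(-st[1:,4])[:2]: print('red',ce[k].round(1),st[k],ray(p,C,ce[k],z+23.1).round(1))
    if c!='wrist': print(proj(p,C,[[542.5,102,134],s['eef_pos']+[0,0,-94]]))
a=[cv2.imread('pics/scene7.png')[110:210,270:400],cv2.imread('pics/side7.png')[100:200,220:350]]
cv2.imwrite('pics/c7.png',cv2.resize(np.hstack(a),None,fx=3,fy=3,interpolation=2))
plan([542.5,102,265],-1.271,1,0.5)
E
```

```text
[540.80175611  95.5345506  271.22119446] 11.598444788061785 [-0.37208824  0.74066034 -2.64031438] [-1.55676126 -0.004755   -1.27018532]
screw [543.5  96.  178.2] 0.76
grip [538.5  97.9 294.4] 0.56
red_end [523.9 146.9 297.6] 0.63
mouth [542.7 100.6 136.2] 0.8
lug [540.4  92.3 233.7] 0.79
red [335.5 154.1] [333 152   6   5  28] [609.   22.2 294.3]
[[329.78283674 169.80357204]
 [328.3426928  161.20640223]]
screw [544.7  95.2 172.5] 0.91
grip [541.8  93.8 292.1] 0.54
red_end [523.6 148.9 289.7] 0.81
mouth [542.3 102.8 127.8] 0.71
lug [538.4  94.8 230.1] 0.75
red [279.1 140.4] [275 138   9   6  41] [523.1  -2.6 294.3]
[[289.20317935 158.17069662]
 [287.83508247 148.241396  ]]
screw [540.9  95.9 177.7] 0.97
grip [534.9 100.2 297.3] 0.94
red_end [528.2 144.3 292.7] 0.83
lug [544.4  96.2 229.9] 0.65
red [320.5 148.9] [ 302  132   38   32 1017] [525.  147.6 294.3]
red [320.9  93.9] [308  80  27  29 637] [517.6 171.8 294.3]
[[-0.49, 0.61, 0.32], [-0.8, 0.1, 0.3], 0.5]
```

View pics/c7.png

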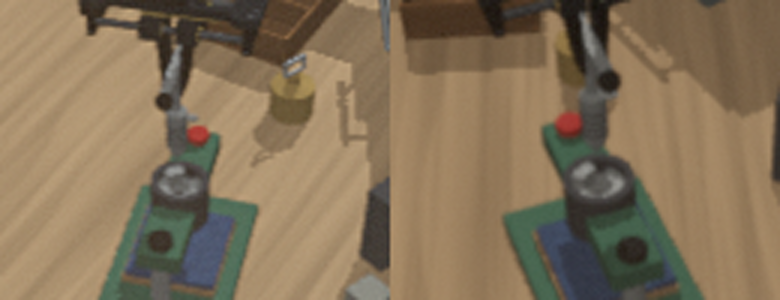

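Screw hangs upright above the boss, about 6 mm short. Correcting, then lowering in steps while watching the force.

apply_moves([
  [[-0.3, 0.5, 0.2], [-0.4, 0, 0.2], 0.5],
  [[-0.2, 1, 0.1], [-0.4, 0, 0.1], 0.5],
  [[0, 1, 0], [0, 0, 0], 0.5],
  [[0, 0.3, 0], [0, 0, 0], 0.5],
  [[0, 0, 0], [0, 0, 0], 0.5],
])

```text
t: 12.08
eef_pos: [542.2, 102.6, 240.3]
tcp_rot: [-1.573, 0.001, -1.269]
ft_force: [-0.1, 0.0, -2.9]
opening: 0.127
```

```bash
python3 - <<'E'
from h import *
s=readout.state();print(s['eef_pos'],s['opening']*95,s['ft_force'],s['tcp_rot'])
plan([542.5,102,223],-1.271,2,0.5)
E
```

```text
[542.23992481 102.59970128 240.2621855 ] 12.09632388025588 [-0.07318414  0.02542518 -2.94570493] [-1.57305203e+00  1.38875769e-03 -1.26877857e+00]
[[0.03, 0.86, 0.01], [0.1, 0.1, -0.0], 0.5]
[[0.03, 0.86, 0.0], [0.1, 0.1, -0.0], 0.5]
```

apply_moves([
  [[0.1, 0.8, 0], [0.1, 0, 0], 0.5],
  [[0, 0.8, 0], [0, 0, 0], 0.5],
  [[0, 0.7, 0], [0, 0, 0], 0.5],
  [[0, 0.5, 0], [0, 0, 0], 0.5],
  [[0, 0.5, 0], [0, 0, 0], 0.5],
])

```text
t: 12.7
eef_pos: [542.7, 101.5, 205.5]
tcp_rot: [-1.57, 0.001, -1.269]
ft_force: [0.3, -0.6, -2.7]
opening: 0.125
```

```bash
python3 - <<'E'
from h import *
s=readout.state();print(s['eef_pos'],s['opening']*95,s['ft_force'],s['moment'],s['tcp_rot'])
E
```

```text
[542.65778938 101.4936719  205.48718636] 11.891859660136621 [ 0.31465971 -0.59310252 -2.68155555] [-0.05893532  0.01879521  0.03077434] [-1.57030322e+00  1.16884478e-03 -1.26892289e+00]
```

apply_moves([
  [[0, 0.4, 0], [0, 0, 0], 0.5],
  [[0, 0.4, 0], [0, 0, 0], 0.5],
  [[0, 0.4, 0], [0, 0, 0], 0.5],
  [[0, 0.4, 0], [0, 0, 0], 0.5],
  [[0, 0, 0], [0, 0, 0], 0.5],
])

```text
t: 13.32
eef_pos: [542.7, 101.5, 188.2]
tcp_rot: [-1.57, 0.001, -1.269]
ft_force: [-0.2, 0.5, -2.7]
opening: 0.124
```

```bash
python3 - <<'E'
from h import *
s=readout.state();print(s['eef_pos'],s['opening']*95,s['ft_force'],s['moment'],s['tcp_rot'])
E
```

```text
[542.73121114 101.53294427 188.18306957] 11.752119021688332 [-0.1601722   0.53126893 -2.69931523] [-0.09393978  0.01672851  0.05316041] [-1.57036524e+00  1.17522230e-03 -1.26892283e+00]
```

apply_moves([
  [[0, 0.5, 0], [0, 0, 0], 0.5],
  [[0, 0.5, 0], [0, 0, 0], 0.5],
  [[0, 0.5, 0], [0, 0, 0], 0.5],
  [[0, 0.3, 0], [0, 0, 0], 0.5],
  [[0, 0.2, 0], [0, 0, 0], 0.5],
])

```text
t: 13.95
eef_pos: [542.8, 101.6, 166.9]
tcp_rot: [-1.57, 0.001, -1.269]
ft_force: [0.3, -1.0, -2.6]
opening: 0.121
```

```bash
python3 - <<'E'
from h import *
s=readout.state();print(s['eef_pos'],s['opening']*95,s['ft_force'],s['moment'],s['tcp_rot'])
E
```

```text
[542.82356092 101.55787569 166.93930974] 11.498612850519853 [ 0.29614597 -1.00555621 -2.63343082] [-0.09973592  0.06462572  0.01182461] [-1.57008085e+00  1.11560434e-03 -1.26892525e+00]
```

apply_moves([
  [[0, 0.15, 0], [0, 0, 0], 0.5],
  [[0, 0.1, 0], [0, 0, 0], 0.5],
  [[0, 0, 0], [0, 0, 0], 0.5],
  [[0, 0, 0], [0, 0, 0], 1.5],
  [[0, 0, 0], [0, 0, 0], 1.5],
])

```text
t: 14.58
eef_pos: [543.2, 101.6, 165.1]
tcp_rot: [-1.569, 0.001, -1.269]
ft_force: [-0.5, -0.5, 0.2]
opening: 0.158
```

```bash
cat > chk.py <<'E'
from h import *
s=readout.state();print(s['t'],s['eef_pos'].round(1),(s['opening']*95).round(1),s['ft_force'].round(1),s['moment'].round(2),s['tcp_rot'].round(3),'j6',s['joints'][5].round(3))
for c in ['scene','side','wrist']:
    p,C=shoot(c); marks(p,C,['screw','grip','red_end','lug'])
    if c=='wrist':
        save(p,'last')
        I=p['img'].astype(int); r,g,b=I[...,0],I[...,1],I[...,2]
        m=(r>g+70)&(r>b+70); n,lab,st,ce=cv2.connectedComponentsWithStats(m.astype(np.uint8))
        for k in 1+np.argsort(-st[1:,4])[:2]: 
            for z in [188,179]:
                q=ray(p,C,ce[k],z); d=q[:2]-[542.7,101.6]
                print('red',ce[k].round(1),st[k][2:],z,q.round(1),'r',np.linalg.norm(d).round(1),'screw yaw rel press',(np.arctan2(-d[0],d[1])-0.3).round(3))
E
python3 chk.py
```

```text
Traceback (most recent call last):
  File "chk.py", line 2, in <module>
    s=readout.state();print(s['t'],s['eef_pos'].round(1),(s['opening']*95).round(1),s['ft_force'].round(1),s['moment'].round(2),s['tcp_rot'].round(3),'j6',s['joints'][5].round(3))
                                                         ^^^^^^^^^^^^^^^^^^^^^^^
AttributeError: 'float' object has no attribute 'round'
```

```bash
sed -i "s/(s\['opening'\]\*95).round(1)/round(s['opening']*95,1)/" chk.py; python3 chk.py
```

```text
14.575 [543.2 101.6 165.1] 15.0 [-0.5 -0.5  0.2] [-0.1   0.03  0.04] [-1.569e+00  1.000e-03 -1.269e+00] j6 -0.238
screw [543.2 100.8  69.8] 0.6
grip [528.4 152.9 191. ] 0.64
red_end [526.8 153.8 190.6] 0.71
lug [541.7  98.3 127.7] 0.42
screw [542.3 102.9  71.5] 0.71
grip [541.4  98.  183.2] 0.73
red_end [526.9 155.2 184.7] 0.65
lug [539.9 102.  114.9] 0.49
screw [540.4 103.1  71.4] 0.64
grip [538.5 102.7 192.3] 0.6
red_end [531.  151.6 190.1] 0.56
lug [547.9 107.1 125.4] 0.67
red [318.6  87.7] [  42   45 1467] 188 [518.3 179.4 188. ] r 81.5 screw yaw rel press 0.004
red [318.6  87.7] [  42   45 1467] 179 [518.  180.3 179. ] r 82.4 screw yaw rel press 0.004
red [319.7 147.6] [ 37  32 993] 188 [527.  153.3 188. ] r 54.0 screw yaw rel press -0.005
red [319.7 147.6] [ 37  32 993] 179 [527.2 152.6 179. ] r 53.3 screw yaw rel press -0.005
```

Screw rests on the ledge (tip ≈71 mm, as it should) and the bar is on the red cap line to within 0.01 rad. I'll turn it backward with loose jaws so it can fall on its own.

apply_moves([
  [[0, 0, 0], [0, 0, 0], 1.5],
  [[0, 0, 0], [0, 0, 0], 1.5],
  [[0, 0, 0], [0, -9, 0], 1.5],
  [[0, 0, 0], [0, -9, 0], 1.5],
  [[0, 0, 0], [0, -9, 0], 1.5],
])

```text
t: 15.95
eef_pos: [542.8, 101.2, 165.1]
tcp_rot: [-1.57, -0.0, -0.784]
ft_force: [0.4, -1.3, 0.1]
opening: 0.159
```

apply_moves([
  [[0, 0, 0], [0, -6, 0], 1.5],
  [[0, 0, 0], [0, -6, 0], 1.5],
  [[0, 0, 0], [0, -6, 0], 1.5],
  [[0, 0, 0], [0, -6, 0], 1.5],
  [[0, 0, 0], [0, -6, 0], 1.5],
])

```text
t: 16.58
eef_pos: [542.3, 100.8, 165.0]
tcp_rot: [-1.571, 0.0, -0.243]
ft_force: [-0.0, 0.9, 0.9]
opening: 0.156
```

```bash
python3 chk.py
```

```text
16.575 [542.3 100.8 165. ] 14.8 [-0.   0.9  0.9] [-0.1   0.05 -0.03] [-1.571  0.    -0.243] j6 -1.265
screw [541.3 101.8  71. ] 0.45
grip [539.8  99.1 187.4] 0.46
lug [539.2  97.6 129.2] 0.46
screw [543.7 104.5  68.1] 0.62
grip [548.5  96.7 184.9] 0.45
red_end [786.2  90.1   1.2] 0.74
lug [542.4  98.7 122.4] 0.74
screw [542.8 101.7  73.5] 0.84
grip [540.   99.4 190. ] 0.94
red_end [496.4 120.1 187.8] 0.57
lug [547.5 104.  126.7] 0.93
red [430.4 152.1] [  42   41 1332] 188 [504.9 165.2 188. ] r 73.9 screw yaw rel press 0.236
red [430.4 152.1] [  42   41 1332] 179 [506.6 168.1 179. ] r 75.7 screw yaw rel press 0.197
red [335.9 150.9] [  38   34 1011] 188 [493.1 120.7 188. ] r 53.1 screw yaw rel press 0.903
red [335.9 150.9] [  38   34 1011] 179 [494.1 121.  179. ] r 52.4 screw yaw rel press 0.892
```

apply_moves([
  [[0.02, 0, 0.03], [0, -5, 0], 1.5],
  [[0.02, 0, 0.03], [0, -5, 0], 1.5],
  [[0.02, 0, 0.03], [0, -5, 0], 1.5],
  [[0.02, 0, 0.03], [0, -5, 0], 1.5],
  [[0.02, 0, 0.02], [0, -5, 0], 1.5],
])

```text
t: 17.95
eef_pos: [543.6, 102.2, 164.9]
tcp_rot: [-1.57, 0.0, 0.203]
ft_force: [-0.3, -0.5, -0.5]
opening: 0.155
```

```bash
python3 chk.py
```

```text
17.95 [543.6 102.2 164.9] 14.7 [-0.3 -0.5 -0.5] [-0.02  0.02  0.  ] [-1.57   0.     0.203] j6 -1.708
screw [ 7.853e+02  8.970e+01 -2.000e-01] 0.51
grip [542.7 102.2 184.4] 0.48
lug [544.5 100.5 123.9] 0.63
grip [542.1 100.1 175.5] 0.56
red_end [489.  100.3 174.3] 0.77
lug [541.5 101.4 112.1] 0.72
screw [541.4 100.7  66.1] 0.79
grip [539.8 101.2 183.9] 0.57
red_end [496.1  96.8 178.9] 0.68
lug [545.9 102.5 111.1] 0.84
red [441.9 202.2] [  41   38 1230] 188 [505.  156.7 188. ] r 66.7 screw yaw rel press 0.3
red [441.9 202.2] [  41   38 1230] 179 [506.7 160.8 179. ] r 69.3 screw yaw rel press 0.247
red [335.2 146.8] [ 36  32 918] 188 [488.5  97.8 188. ] r 54.4 screw yaw rel press 1.341
red [335.2 146.8] [ 36  32 918] 179 [489.1  98.4 179. ] r 53.7 screw yaw rel press 1.331
```

The cues suggest it dropped: net heights are about 180 instead of 188, the red ball looks 5% smaller and the lug is lower. I'll confirm with the fixed cameras.

```bash
python3 - <<'E'
from h import *
a=1.335+0.3; ims=[]
for c in ['scene','side']:
    p,C=shoot(c); I=p['img'].astype(int); r,g,b=I[...,0],I[...,1],I[...,2]
    q=proj(p,C,[[542.7-53*np.sin(a),101.6+53*np.cos(a),z] for z in (188,179)])
    q2=proj(p,C,[[542.7+53*np.sin(a),101.6-53*np.cos(a),z] for z in (188,179)])
    yy,xx=np.mgrid[:400,:640]
    m=(r>g+50)&(r>b+50)&(abs(xx-q[0,0])<12)&(abs(yy-q[0,1])<12)
    print(c,'pred 188/179',q.round(1).tolist(),'black',q2.round(1).tolist(),'seen',m.sum(),xx[m].mean(),yy[m].mean())
    x,y=int(q2[0,0]),int(q2[0,1]); ims.append(cv2.resize(p['img'][y-45:y+45,x-65:x+45,::-1],None,fx=3.5,fy=3.5,interpolation=2))
cv2.imwrite('pics/c9.png',np.hstack(ims))
for i in range(2):
    p,C=shoot('wrist'); marks(p,C,['grip','red_end','lug','screw'])
E
```

```text
scene pred 188/179 [[315.5, 153.0], [315.6, 155.1]] black [[344.4, 162.9], [344.4, 164.9]] seen 0 nan nan
side pred 188/179 [[268.3, 145.7], [268.6, 148.2]] black [[308.0, 141.7], [308.1, 144.2]] seen 65 273.4769230769231 143.73846153846154
grip [536.9  99.  180.3] 0.8
red_end [494.9  97.4 178.4] 0.79
lug [543.8 103.7 117.6] 0.9
screw [543.5  98.3  65.4] 0.88
grip [541.7 100.2 182.3] 0.8
red_end [493.2  96.7 182.7] 0.57
lug [547.5 101.9 117.1] 0.56
screw [543.2  98.5  64.3] 0.56<stdin>:9: RuntimeWarning: Mean of empty slice.
  ret = ret.dtype.type(ret / rcount)
```

View pics/c9.png

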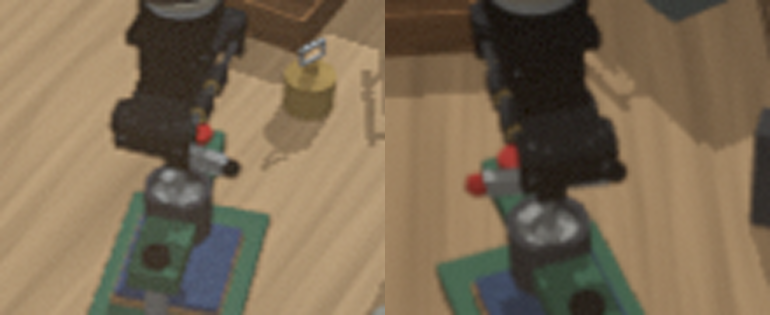

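Both fixed cameras agree. The red ball in the side view is at (269,148.6), against 148.2 predicted for dropped and 145.7 for not dropped. The black ball in the scene view is at (345,165), against 164.9 predicted for dropped. It has dropped, so I'll turn it forward with loose jaws.

apply_moves([
  [[-0.08, 0, -0.04], [0, 8, 0], 1.5],
  [[0, 0.02, 0], [0, 9, 0], 1.5],
  [[0, 0.02, 0], [0, 9, 0], 1.5],
  [[0, 0.02, 0], [0, 9, 0], 1.5],
  [[0, 0.02, 0], [0, 9, 0], 1.5],
])

```text
t: 19.92
eef_pos: [543.0, 101.5, 164.6]
tcp_rot: [-1.571, -0.0, -0.591]
ft_force: [-0.5, -1.6, 0.0]
opening: 0.154
```

```bash
python3 chk.py | grep -v "^red [4]"
```

```text
19.925 [543.  101.5 164.6] 14.7 [-0.5 -1.6  0. ] [-0.21  0.09  0.06] [-1.571 -0.    -0.591] j6 -0.914
screw [538.8  97.   61.3] 0.61
grip [538.5 105.9 177. ] 0.58
red_end [493.8 122.  178.5] 0.5
lug [541.3  97.3 116.8] 0.71
screw [ 511.9 -210.    -2.1] 0.19
grip [542.4 101.  174.8] 0.79
red_end [745.3 228.8  -2.9] 0.22
lug [538.1 103.5 113.9] 0.74
screw [540.9 101.6  64.9] 0.86
grip [536.8 101.7 180.9] 0.85
red_end [498.1 125.4 179.9] 0.6
lug [545.  100.8 115.3] 0.62
red [402.8 118.1] [  42   43 1409] 188 [507.8 171.4 188. ] r 78.1 screw yaw rel press 0.164
red [402.8 118.1] [  42   43 1409] 179 [509.  173.5 179. ] r 79.4 screw yaw rel press 0.138
red [306.1 143.3] [ 36  31 896] 188 [492.2 126.8 188. ] r 56.4 screw yaw rel press 0.808
red [306.1 143.3] [ 36  31 896] 179 [492.6 126.1 179. ] r 55.8 screw yaw rel press 0.816
```

apply_moves([
  [[0, 0.02, 0], [0, 9, 0], 1.5],
  [[0, 0.02, 0], [0, 9, 0], 1.5],
  [[0, 0.02, 0], [0, 9, 0], 1.5],
  [[0, 0.02, 0], [0, 9, 0], 1.5],
  [[0, 0.02, 0], [0, 9, 0], 1.5],
])

```text
t: 21.3
eef_pos: [542.7, 101.4, 163.4]
tcp_rot: [-1.571, -0.0, -1.394]
ft_force: [-0.8, -0.3, 0.2]
opening: 0.158
```

apply_moves([
  [[0, 0.02, 0], [0, 9, 0], 1.5],
  [[0, 0.02, 0], [0, 9, 0], 1.5],
  [[0, 0.02, 0], [0, 9, 0], 1.5],
  [[0, 0.02, 0], [0, 9, 0], 1.5],
  [[0, 0.02, 0], [0, 9, 0], 1.5],
])

```text
t: 21.92
eef_pos: [542.1, 101.5, 162.1]
tcp_rot: [-1.572, -0.001, -2.205]
ft_force: [-0.4, -0.1, -1.4]
opening: 0.159
```

```bash
python3 chk.py | grep -v "^red [4]"
```

```text
21.925 [542.1 101.5 162.1] 15.1 [-0.4 -0.1 -1.4] [-0.17  0.23  0.04] [-1.572e+00 -1.000e-03 -2.205e+00] j6 0.699
screw [541.6  98.6  61.1] 0.57
grip [539.2 104.8 174.7] 0.45
red_end [540.6  99.2 136.7] 0.43
lug [540.6 101.1 115.9] 0.66
screw [569.9 151.7 171.1] 0.24
grip [543.3  99.5 171.4] 0.73
red_end [567.9 149.5 169.5] 0.45
lug [541.7  98.4 114.6] 0.65
screw [541.9 102.8  59.9] 0.71
grip [541.5  99.5 178.9] 0.62
red_end [571.8 146.4 179. ] 0.97
lug [545.  104.2 112.9] 0.62
red [215.1 143.2] [  42   42 1375] 188 [535.9 176.5 188. ] r 75.2 screw yaw rel press -0.21
red [215.1 143.2] [  42   42 1375] 179 [533.  177.8 179. ] r 76.8 screw yaw rel press -0.174
red [305.2 143.3] [ 36  31 856] 188 [570.5 151.4 188. ] r 57.0 screw yaw rel press -0.81
red [305.2 143.3] [ 36  31 856] 179 [569.8 151.1 179. ] r 56.4 screw yaw rel press -0.801
```

apply_moves([
  [[0, 0.02, 0], [0, 9, 0], 1.5],
  [[0, 0.02, 0], [0, 9, 0], 1.5],
  [[0, 0.02, 0], [0, 9, 0], 1.5],
  [[0, 0.02, 0], [0, 9, 0], 1.5],
  [[0, 0.02, 0], [0, 9, 0], 1.5],
])

```text
t: 23.3
eef_pos: [542.2, 101.4, 160.9]
tcp_rot: [-1.571, -0.002, -3.008]
ft_force: [-0.4, 0.1, -0.9]
opening: 0.158
```

apply_moves([
  [[0, 0.02, 0], [0, 9, 0], 1.5],
  [[0, 0.02, 0], [0, 9, 0], 1.5],
  [[0, 0.02, 0], [0, 9, 0], 1.5],
  [[0, 0.02, 0], [0, 9, 0], 1.5],
  [[0, 0.02, 0], [0, 9, 0], 1.5],
])

```text
t: 23.92
eef_pos: [542.5, 101.5, 159.6]
tcp_rot: [-1.57, -0.001, 2.464]
ft_force: [-0.4, -0.8, -0.8]
opening: 0.156
```

```bash
python3 chk.py | grep -v "^red [4]"
```

```text
23.925 [542.5 101.5 159.6] 14.8 [-0.4 -0.8 -0.8] [0.01 0.16 0.01] [-1.570e+00 -1.000e-03  2.464e+00] j6 2.314
screw [539.  101.9 122.8] 0.72
grip [539.3 103.5 175.2] 0.58
red_end [589.9  73.8 173.5] 0.42
lug [541.3  99.2 109.3] 0.48
screw [548.3 100.2  -4.3] 0.61
grip [546.7  97.3 170.6] 0.46
red_end [592.4  74.8 169.3] 0.49
lug [544.2 104.8 113.1] 0.67
screw [538.9 104.6  60.2] 0.95
grip [542.7 102.3 173.2] 0.95
red_end [593.8  74.7 172.9] 0.61
lug [543.3 103.3 109. ] 0.64
red [306.3 143.5] [ 35  29 821] 188 [591.8  70.6 188. ] r 58.1 screw yaw rel press -2.434
red [306.3 143.5] [ 35  29 821] 179 [591.6  71.3 179. ] r 57.5 screw yaw rel press -2.426
```

Turned 0.6 turn, with the bar sinking as it should (centre ≈173). Next I'll regrasp: open, lift off, swing the tool half a turn back and take the bar again.

apply_moves([
  [[0, 0, 0], [0, 0, 0], 4.5],
  [[0, 0, 0], [0, 0, 0], 4.5],
  [[0, -1.5, 0], [0, 0, 0], 4.5],
  [[0, -2.5, 0], [0, 0, 0], 4.5],
  [[0, -1, 0], [0, -7, 0], 4.5],
])

```text
t: 25.3
eef_pos: [542.4, 101.3, 212.6]
tcp_rot: [-1.569, -0.002, 2.594]
ft_force: [0.2, -0.6, 0.0]
opening: 0.475
```

apply_moves([
  [[0, 0, 0], [0, -10, 0], 4.5],
  [[0, 0, 0], [0, -10, 0], 4.5],
  [[0, 0, 0], [0, -10, 0], 4.5],
  [[0, 0, 0], [0, -10, 0], 4.5],
  [[0, 0, 0], [0, -10, 0], 4.5],
])

```text
t: 25.92
eef_pos: [543.4, 101.3, 219.5]
tcp_rot: [-1.569, 0.005, -2.787]
ft_force: [-0.0, 0.3, 0.4]
opening: 0.474
```

apply_moves([
  [[0, 0, 0], [0, -10, 0], 4.5],
  [[0, 0, 0], [0, -10, 0], 4.5],
  [[0, 0, 0], [0, -10, 0], 4.5],
  [[0, 0, 0], [0, -10, 0], 4.5],
  [[0, 0, 0], [0, -10, 0], 4.5],
])

```text
t: 26.55
eef_pos: [544.0, 101.3, 225.3]
tcp_rot: [-1.561, 0.003, -1.885]
ft_force: [0.1, 1.0, -0.0]
opening: 0.476
```

apply_moves([
  [[0, 0, 0], [0, -10, 0], 4.5],
  [[0, 0, 0], [0, -10, 0], 4.5],
  [[0, 0, 0], [0, -10, 0], 4.5],
  [[0, 0, 0], [0, -10, 0], 4.5],
  [[0, 0, 0], [0, -10, 0], 4.5],
])

```text
t: 27.18
eef_pos: [544.5, 101.3, 231.1]
tcp_rot: [-1.558, -0.008, -0.982]
ft_force: [0.3, 0.9, -0.7]
opening: 0.476
```

```bash
python3 chk.py | grep -v "^red"; python3 - <<'E'
from h import *
plan([542.7,101.6,158],-0.56,5,4.5)
E
```

```text
27.175 [544.5 101.3 231.1] 45.2 [ 0.3  0.9 -0.7] [-0.01  0.06  0.01] [-1.558 -0.008 -0.982] j6 -0.523
screw [536.1  97.9  54.7] 0.6
grip [543.8 106.4 173.5] 0.66
lug [541.1  98.7 112.6] 0.45
grip [547.4  96.9 170.8] 0.59
lug [540.  100.3 109. ] 0.93
screw [538.1  97.7  59.1] 0.61
grip [545.4 103.  176. ] 0.94
lug [546.1 100.8 107.9] 0.83
[[-0.04, 1.44, -0.04], [-0.1, -4.9, 0.1], 4.5]
[[-0.04, 1.44, -0.04], [-0.1, -4.9, 0.1], 4.5]
[[-0.04, 1.44, -0.03], [-0.1, -4.9, 0.1], 4.5]
[[-0.04, 1.44, -0.02], [-0.1, -4.9, 0.1], 4.5]
[[-0.03, 1.44, -0.02], [-0.1, -4.9, 0.1], 4.5]
```

View pics/last.png

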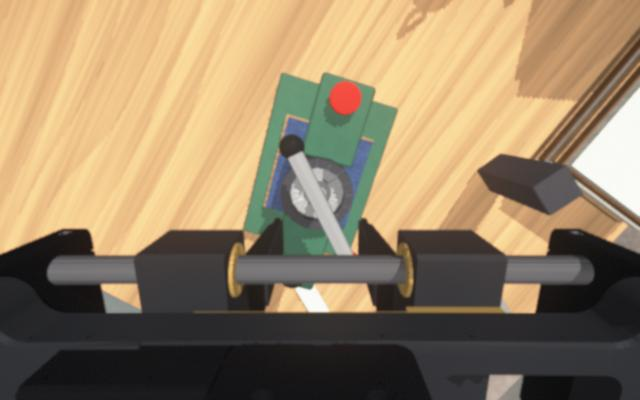

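```bash
python3 - <<'E'
from h import *
p,C=shoot('wrist'); I=p['img'].astype(int)
m=(I[120:175,265:315].max(2)<60).astype(np.uint8); n,l,st,ce=cv2.connectedComponentsWithStats(m); k=1+np.argmax(st[1:,4]); uv=ce[k]+[265,120]
print(uv,st[k]); b=ray(p,C,uv,173); d=b[:2]-[542.7,101.6]; print(b,np.linalg.norm(d),'black dir',np.arctan2(d[1],d[0]),'tool yaw',np.arctan2(-d[1],-d[0]))
plan([542.7,101.6,153],np.arctan2(-d[1],-d[0]),10,4.5)
E
```

```text
[294.33663366 148.24752475] [ 17  19  21  18 101]
[503.32437076 129.85172374 173.        ] 48.46235727441287 black dir 2.519222889260586 tool yaw -0.6223697643292069
[[-0.02, 0.77, -0.02], [-0.1, -2.1, 0.1], 4.5]
[[-0.02, 0.77, -0.02], [-0.1, -2.1, 0.1], 4.5]
[[-0.02, 0.77, -0.02], [-0.1, -2.1, 0.1], 4.5]
[[-0.02, 0.77, -0.02], [-0.1, -2.1, 0.1], 4.5]
[[-0.02, 0.77, -0.02], [-0.1, -2.1, 0.1], 4.5]
[[-0.02, 0.77, -0.01], [-0.1, -2.1, 0.1], 4.5]
[[-0.02, 0.77, -0.01], [-0.1, -2.1, 0.1], 4.5]
[[-0.02, 0.77, -0.01], [-0.1, -2.1, 0.1], 4.5]
[[-0.02, 0.77, -0.01], [-0.1, -2.1, 0.1], 4.5]
[[-0.02, 0.77, -0.01], [-0.1, -2.1, 0.1], 4.5]
```

apply_moves([
  [[-0.05, 0, -0.05], [-0.2, -8, 0.2], 4.5],
  [[-0.05, 0, -0.05], [-0.2, -8, 0.2], 4.5],
  [[-0.05, 0, -0.05], [-0.2, -7, 0], 4.5],
  [[0, 1.3, 0], [0, 0, 0], 4.5],
  [[0, 1.3, 0], [0, 0, 0], 4.5],
])

```text
t: 28.6
eef_pos: [542.5, 101.4, 202.8]
tcp_rot: [-1.571, -0.004, -0.579]
ft_force: [-0.1, 0.3, 0.4]
opening: 0.473
```

```bash
python3 - <<'E'
from h import *
s=readout.state();print(s['eef_pos'],s['tcp_rot'],s['ft_force'])
p,C=shoot('wrist'); save(p,'w10')
print(proj(p,C,[[542.7,101.6,182]]))
plan([542.7,101.6,157],-0.58,4,4.5)
E
```

```text
[542.52271979 101.35709817 202.81129644] [-1.57110035 -0.00354724 -0.57919618] [-0.07593642  0.31219188  0.35030324]
[[320.94136768 223.40475481]]
[[0.01, 1.1, 0.02], [0.0, 0.0, 0.0], 4.5]
[[0.01, 1.1, 0.02], [0.0, 0.0, 0.0], 4.5]
[[0.01, 1.1, 0.02], [0.0, 0.0, 0.0], 4.5]
[[0.01, 1.1, 0.02], [0.0, 0.0, 0.0], 4.5]
```

View pics/w10.png

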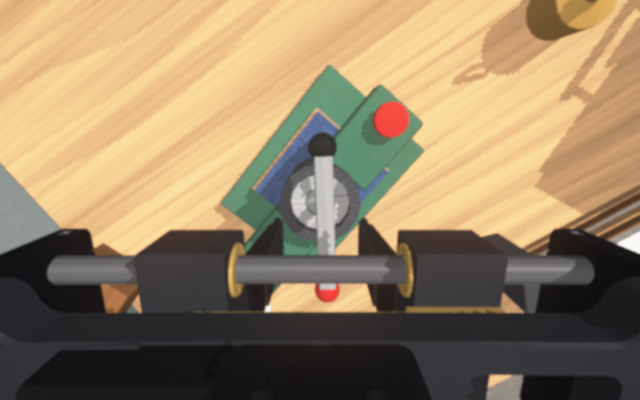

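The bar stands almost vertical in the picture, from the black ball at (322,146) to the red ball at (327,290), midway between the fingers. I'll lower, close loosely and turn on.

apply_moves([
  [[0, 1.2, 0], [0, 0, 0], 4],
  [[0, 1.2, 0], [0, 0, 0], 4],
  [[0, 1.2, 0], [0, 0, 0], 4],
  [[0, 0.9, 0], [0, 0, 0], 1.5],
  [[0, 0, 0], [0, 0, 0], 1.5],
])

```text
t: 29.28
eef_pos: [541.5, 101.1, 151.6]
tcp_rot: [-1.574, 0.0, -0.582]
ft_force: [0.0, -0.2, 0.1]
opening: 0.264
```

apply_moves([
  [[0, 0, 0], [0, 0, 0], 1.5],
  [[0, 0, 0], [0, 0, 0], 1.5],
  [[0, 0.02, 0], [0, 6, 0], 1.5],
  [[0, 0.02, 0], [0, 9, 0], 1.5],
  [[0, 0.02, 0], [0, 9, 0], 1.5],
])

```text
t: 29.9
eef_pos: [542.3, 101.3, 152.6]
tcp_rot: [-1.571, -0.002, -1.012]
ft_force: [-0.3, -0.2, -0.6]
opening: 0.159
```

```bash
python3 chk.py | grep -v "^red [1-5]"
```

```text
29.9 [542.3 101.3 152.6] 15.1 [-0.3 -0.2 -0.6] [-0.03 -0.01 -0.  ] [-1.571 -0.002 -1.012] j6 -0.491
screw [537.7 102.9  56.9] 0.47
grip [539.9 100.4 171.2] 0.56
red_end [577.7  58.5 173.2] 0.51
lug [540.9  97.4 111.8] 0.56
grip [546.3  99.4 167.6] 0.71
red_end [582.4  59.4 169.6] 0.77
lug [539.9  98.8 107.8] 0.47
screw [538.4 101.2  54.3] 0.85
grip [542.7  97.  176.6] 0.74
lug [545.9 100.8 107.2] 0.87
red [357.3  90.3] [  45   48 1668] 188 [513.3 176.8 188. ] r 80.8 screw yaw rel press 0.073
red [357.3  90.3] [  45   48 1668] 179 [513.7 178.1 179. ] r 81.8 screw yaw rel press 0.062
```

apply_moves([
  [[0, 0.02, 0], [0, 9, 0], 1.5],
  [[0, 0.02, 0], [0, 9, 0], 1.5],
  [[0, 0.02, 0], [0, 9, 0], 1.5],
  [[0, 0.02, 0], [0, 9, 0], 1.5],
  [[0, 0.02, 0], [0, 9, 0], 1.5],
])

```text
t: 31.28
eef_pos: [542.2, 101.0, 151.2]
tcp_rot: [-1.569, -0.002, -1.815]
ft_force: [0.4, -0.4, 0.9]
opening: 0.158
```

apply_moves([
  [[0, 0.02, 0], [0, 9, 0], 1.5],
  [[0, 0.02, 0], [0, 9, 0], 1.5],
  [[0, 0.02, 0], [0, 9, 0], 1.5],
  [[0, 0.02, 0], [0, 9, 0], 1.5],
  [[0, 0.02, 0], [0, 9, 0], 1.5],
])

```text
t: 31.9
eef_pos: [541.9, 100.4, 149.9]
tcp_rot: [-1.568, -0.002, -2.626]
ft_force: [0.2, -1.0, 0.9]
opening: 0.161
```

apply_moves([
  [[0, 0.02, 0], [0, 8, 0], 1.5],
  [[0, 0.02, 0], [0, 8, 0], 1.5],
  [[0, 0, 0], [0, 6, 0], 1.5],
  [[0, 0, 0], [0, 0, 0], 1.5],
  [[0, 0, 0], [0, 0, 0], 1.5],
])

```text
t: 32.52
eef_pos: [541.3, 100.0, 149.1]
tcp_rot: [-1.567, -0.003, -3.02]
ft_force: [-0.2, 0.5, -0.2]
opening: 0.155
```

```bash
python3 chk.py | grep -v "^red [1-5]"
```

```text
32.525 [541.3 100.  149.1] 14.8 [-0.2  0.5 -0.2] [-0.13  0.18  0.  ] [-1.567e+00 -3.000e-03 -3.020e+00] j6 1.517
grip [537.7  99.6 166.5] 0.45
lug [539.9  98.3 108.8] 0.4
grip [540.4  96.4 165.7] 0.62
red_end [489.4  86.1 166.8] 0.48
lug [541.1 100.1 100.5] 0.61
screw [544.7 104.4  54.4] 0.84
grip [533.7  98.1 168.2] 0.93
lug [543.2 103.8 104.6] 0.88
red [189.3 240.4] [ 40  31 966] 188 [547.9 161.9 188. ] r 60.5 screw yaw rel press -0.386
red [189.3 240.4] [ 40  31 966] 179 [543.7 165.6 179. ] r 64.0 screw yaw rel press -0.315
```

About 0.97 turn made. I'll centre the tool on the axis and close the grip.

apply_moves([
  [[-0.15, 0, -0.14], [0, 0, 0], 1.5],
  [[0, 0, 0], [0, 0, 0], 1.2],
  [[0, 0, 0], [0, 0, 0], 0.5],
  [[0, 0, 0], [0, 0, 0], 0.5],
  [[0, 0, 0], [0, 0, 0], 0.5],
])

```text
t: 33.9
eef_pos: [542.8, 101.8, 149.1]
tcp_rot: [-1.567, -0.002, -3.022]
ft_force: [0.0, -0.1, 0.4]
opening: 0.122
```

```bash
python3 chk.py | grep -v "^red [1-5]"; python3 - <<'E'
from h import *
s=readout.state(); a=s['tcp_rot'][2]; ims=[]
u=np.array([np.cos(a),np.sin(a),0])
for c in ['scene','side']:
    p,C=shoot(c); z=lambda k:[np.array([542.7,101.6,h])+k*53*u for h in (172.5,169,165.5)]
    q,q2=proj(p,C,z(1)),proj(p,C,z(-1)); print(c,'red',q.round(1).tolist(),'blk',q2.round(1).tolist())
    x,y=int(q[1,0])+15,int(q[1,1]); print('crop origin',x-55,y-45)
    ims.append(cv2.resize(p['img'][y-45:y+45,x-55:x+55,::-1],None,fx=3.5,fy=3.5,interpolation=2))
cv2.imwrite('pics/c11.png',np.hstack(ims))
E
```

```text
33.9 [542.8 101.8 149.1] 11.6 [ 0.  -0.1  0.4] [-0.11  0.13 -0.04] [-1.567e+00 -2.000e-03 -3.022e+00] j6 1.523
grip [ 6.678e+02 -8.350e+01  4.000e-01] 0.6
lug [543.1 100.   -5.5] 0.66
grip [540.5  96.5 165.2] 0.43
red_end [487.   96.4 165.1] 0.44
lug [538.6  98.1 105.6] 0.49
screw [544.1  99.4  53.4] 0.59
grip [535.5  99.8 171.6] 0.78
lug [544.9 101.3 105.1] 0.72
red [192.4 242. ] [ 41  29 933] 188 [548.7 162.2 188. ] r 60.9 screw yaw rel press -0.399
red [192.4 242. ] [ 41  29 933] 179 [544.5 165.8 179. ] r 64.2 screw yaw rel press -0.328
scene red [[315.2, 157.1], [315.2, 157.8], [315.2, 158.6]] blk [[344.7, 165.8], [344.7, 166.6], [344.6, 167.4]]
crop origin 275 112
side red [[268.9, 150.7], [269.0, 151.7], [269.1, 152.6]] blk [[308.0, 145.2], [308.0, 146.2], [308.0, 147.1]]
crop origin 229 106
```

View pics/c11.png

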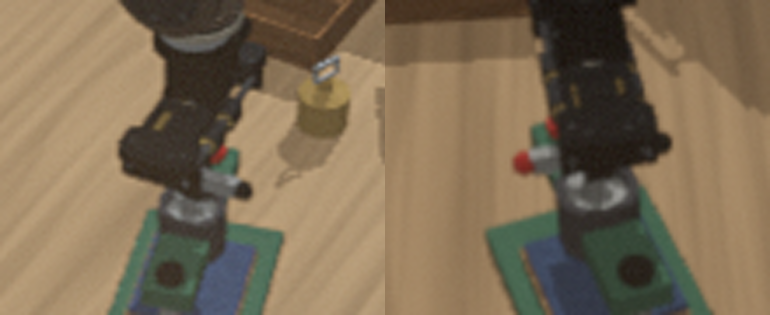

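The side view shows the red ball at (268.7,151.7), against (269.0,151.7) predicted for a bar centre at 169 mm. The scene view shows the black ball at (344.4,166.3), against (344.7,166.6). Both put the tip about 82 mm below the mouth. The grip is closed on the bar at 11.6 mm and the forces are near zero, so I'm handing in.

```bash
python3 - <<'E'
from h import *
s=readout.state();print(s['t'],s['eef_pos'],s['opening']*95,s['qvel'].round(3),s['ft_force'].round(1))
print(env.job_done())
E
```

```text
34.75 [542.88404379 101.75235039 149.07414436] 11.894625796178806 [ 0.    -0.001 -0.002 -0.    -0.    -0.001] [0.2 0.3 0.2]
the job is handed in; nothing more can be done
None
```

I stood the screw in the boss with the red end at the red cap and turned it backward with loose jaws until it dropped into the thread's start. I then turned it forward about one turn, with one regrasp partway, and handed the job in at 34.75 s with the bar gripped. No verdict is reported, so success is my reading of the checks below.

- **On the ledge:** the cameras put the tip about 71 mm above the table, as it should be. The bar was within 0.01 rad of the red cap line.
- **Drop:** both fixed cameras matched the dropped height to within 0.4 pixel. It fell somewhere between 0.9 and 1.33 rad backward.
- **End:** the ball positions in both fixed cameras put the bar centre at about 169–170 mm, so the tip is about 82 mm below the mouth (allowed 78.7 to 85.2). The opening was 11.9 mm on the 12 mm bar, joint speeds were about zero and wrist forces were under 0.5 N.

**What disagreed:**
- The nets' last bar heights scattered between 165 and 172 mm, and two of their last reports were false detections. I trusted the pixel comparison instead.
- A dark wedge I noticed early in the boss looked like the thread's start at about 3 rad, but the start came much sooner.
- I did not re-measure the other things on the bench at the end. I saw no unexpected contact forces in the readings.

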